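# Clear the carving slab into the trap hopper and empty it with the trigger

## Task

Take the scraper block, press its foot gently onto the slab behind the stone chips and sweep all four of them off the slab into the hopper without touching them with the fingers, then stand the scraper back on its blue mat. Then squeeze the orange trigger fully home against its grip, between the two fingers, keep it squeezed until every chip has dropped into the catch tray, and let it spring back. Leave the other things where they are.

Things in the scene. Friction and masses are not known exactly. Their poses are not given: they have to be found in the camera images.
- station: The chip station, fixed. Origin on the table under the centre of its hopper; z up; its -x side faces the robot, +y points to the slab. Along y: slab (+46 to +236 mm), green hopper (-47 to +46 mm), leaning black grip with orange trigger (at -130 mm). The slab drops straight into the hopper; under the hopper stands a cream catch tray.
- tray (a point): Centre of the catch tray's floor (4 mm above the table), below hopper and slab; axes as the station. Tray 150 mm in x, 240 mm in y, rim 35 mm above the table.
- lamp (a point): Middle of the white lamp tube, 28 mm thick, 110 mm long along the station's y, 340 mm above the table, over the grip: no room for a gripper straight above the grip, so it must come in tilted from the -x side. Its post stands 100 mm farther in +x.
- slab: Dark stone slab of the station, fixed, 108 mm (x) by 190 mm (y). Origin at the centre of its flat top, 150 mm above the table; axes as the station. Steel lips along both x edges stand 15 mm above the top, 108 mm apart inside; the -y end drops straight into the hopper, the +y end is open.
- hopper (a point): Centre of the top of the shut trap, the aluminium hopper floor, 32 mm below the slab top; axes as the station. Inside 108 (x) by 84 mm (y); the two x sides and the -y end rise to 47 mm above the trap. The trap is hinged at its -y edge and linked to the trigger: a full squeeze swings it down 63 degrees and what lies on it slides into the tray; it shuts when the trigger is let go.
- mat: Blue mat fixed on the table, 130 x 130 x 3 mm; origin at the centre of its underside. The scraper belongs here.
- scraper: Scraper block, 88 mm long (its x), 24 mm thick (its y), 65 mm tall (z), about 150 g; black rubber foot 16 mm high, wooden body above. Origin at the centre of its underside. It stands on its foot on the mat.
- handle: Black pistol grip on the station, fixed: 34 mm (its x) by 24 mm (its y), 85 mm long along its z, which leans 29 degrees from vertical towards the station's -x. Origin at the centre of its lower end; its y is the station's y. Fixed finger rest: its -y face, at y -12 mm.
- trigger_pad: Orange trigger lever on the grip's +y side, 20 mm wide, 8 mm thick, 4 to 64 mm along its z. Origin on its hinge axis (along the grip's x, at y +18, z +4 mm in the handle's frame); z along the lever. Released it leans 0.22 rad off the grip, outer face at the tip at handle y +36 mm; squeezed it is parallel, outer face at y +22 mm.
- trigger (a joint): Trigger angle: 0 released, 0.22 rad fully squeezed at its stop. Sprung: at 55 mm from the hinge about 11 N starts it and 16 N brings it to the stop; it springs back when let go.
- squeeze (a point): Point in the handle's frame at x 0, y +5, z +55 mm: midway between the grip's -y face and the outer face of the fully squeezed trigger (34 mm across there). A gripper centred here closing along y drives the trigger to its stop as its other finger meets the grip. Axes as the handle.
- chip_a: Loose pale soapstone chip, 26 x 20 x 10 mm, about 14 g; origin at the centre of the side it starts on.
- chip_b: Loose pale soapstone chip, 22 x 22 x 9 mm, about 14 g; origin at the centre of the side it starts on.
- chip_c: Loose pale soapstone chip, 28 x 18 x 11 mm, about 14 g; origin at the centre of the side it starts on.
- chip_d: Loose pale soapstone chip, 21 x 19 x 10 mm, about 14 g; origin at the centre of the side it starts on.
- rasp: Bystander, to be left alone: rasp lying flat, 270 mm long, wooden handle and dark steel blade; origin near its middle, on the table.
- sanding_block: Bystander, to be left alone: cork sanding block, 70 x 45 x 26 mm; origin at the middle of its underside.
- brush: Bystander, to be left alone: brush lying flat; origin near its middle, on the table.
- blank: Bystander, to be left alone: rough grey soapstone block, 90 x 80 x 147 mm tall, standing; origin at the middle of its underside.
- mallet: Bystander, to be left alone: wooden mallet lying down, handle 170 mm; origin under its head.
Things that resemble listed ones, but are neither listed nor needed, are in the scene too. What is shaped like the scraper but red is not meant.

How it is judged:
By the outcome, as a careful person would: the job done as asked, in the order asked, and still so for the second after the job is handed in, with the robot touching nothing.
It also fails if it takes over 67 s, if anything falls off the work surface, if the arm or the gripper's body presses on something with over 40 N, if the wrist force passes 120 N, or if a joint passes its speed limit or range.

## Robot

A 6-joint arm with a two-finger parallel gripper is mounted at the origin on the work surface. World frame = base frame: x ahead of the robot, y to its left, z up, the work surface at z = 0. Lengths are in m, angles in degrees, forces in N, time in s.
With the tool pointing down it reaches from about 0.35 to 0.875 m from the base axis. Payload 4.2 kg.
Tool frame: the origin (TCP) lies midway between the tips of the shut fingers; the grasp point (between the pads) lies 19 mm behind it; z points along the fingers, y is the line along which they close (so a half turn about z gives the same grasp; the last joint's range is limited). The gripper opens to 87 mm and grips with 3 to 60 N. Pads are 19 mm wide; open, the fingers measure 117 mm over their backs; the gripper's body (75 mm by 190 mm) begins 51 mm behind the grasp point.
Start: joints at [85.863, 22.042, 0.453, 0, -68.411, -14.817], TCP at [0.203, 0.591, 0.202] pointing down, gripper open.
Joint ranges: [-179.83, 179.83], [-69.29, 118.12], [-61.27, 80.66], [-181.25, 117.63], [-171.15, -9.14], [-177.46, 177.46]. Speed limits (degrees/s): [159.86, 159.86, 180, 180, 180, 180].

## Interface

Orientations are given as [roll, pitch, yaw] about the fixed x, y, z axes, in that order (R = Rz(yaw) Ry(pitch) Rx(roll)).
In Python, from workcell import env gives the robot as it stands. The module is installed in compiled form; this text tells all that it offers. Calls block until the motion is done:
- env.goto(position, orientation): joint-space move of the TCP to a pose.
- env.move_straight(position, rotation=None, rate=0.15, force_limit=None): straight line of the TCP; rotation=None keeps the orientation; rate is the mean speed in m/s. With force_limit (N) it stops when the force on the tool has changed by that much, and returns True; else False.
- env.set_joints(angles): joint-space move.
- env.gripper_to(opening, grasp_force=None): opening from 0.0 (shut) to 1.0 (fully open); grasp_force is the grip in N (None keeps the last); returns when the fingers have stopped.
- env.dwell(seconds).
- env.inverse_kinematics(position, orientation): joint angles nearest the present ones, or None.
- env.read_state(): the state.
- env.grab_frame(name): name is "scene" or "top" or "wrist"; returns a dict with "image" (384x512x3 uint8, blue, green, red), "fx", "fy", "cx", "cy" (pixels), "position" and "orientation" of the camera in the world. Camera axes: x right, y up, looking along -z (the intrinsics and any distortion apply to the point x, -y, -z); pixel columns grow to the right and rows downward; lengths in m; the calibration is good to about 2 mm. A picture is of the moment at which its call begins. There is no depth.
A pose or a line that the arm cannot do raises env.Unreachable and nothing moves.
- env.close_job(): hands the job in; it is judged then, once.
Trained networks look in a picture, given as the dict that the camera call returned (one of the last four; its "shot" number tells which), for a name from the list of things; names that differ only in an ending like _2 or _b are one class to them, and where a whole thing is asked for, a point or a joint stands for the part that bears it (a point fixed in the world has none). Each returns a list of dicts, best first, with "score" (0 to 1); they miss things now and then, are a little off and sometimes report something else, mostly with a low value. They report only what shows in the picture. A call takes as long as a camera call. They do not tell look-alikes from the thing itself.
- env.search_frame(picture, thing): "xyz" ([x, y, z] in m, in world coordinates, good to about 4 mm: the middle of the surface that is visible of it).
- env.trace(picture, thing): "mask" (384x512 bool, what is visible of it).
The state is a dict: "clock": time; "joint_positions": joint angles; "qvel": joint speeds; "joint_torque": joint torques, N m; "position": TCP position; "tool_rot": TCP orientation; "force": force on the tool from outside, world axes, zero at the start; "wrist_torque": the same for the moment, N m; "opening": opening from 0.0 (shut) to 1.0 (fully open); "finger_force": force on a finger pad.
Only numpy, scipy, OpenCV 4.12 (cv2) and the standard library are available. Lean on these libraries where they do the work, as an engineer would, in place of code of your own. Each camera call takes 0.05 s, during which the arm holds its last target. There are 200 camera calls.

## Working session

There is one attempt and no reset: what is moved stays moved. The work goes in short steps, each a Python script; the robot and the scene stay as the last script left them, time stands still between calls to the robot, and variables do not carry over. Pictures are saved under pics/ and viewed, at most 10 in all, crops included, and the job is handed in when it is done.

```bash
mkdir -p pics
python3 - <<'E'
from workcell import env
import cv2,numpy as np
a=env.grab_frame("scene");b=env.grab_frame("top")
cv2.imwrite("pics/s0.png",a["image"]);cv2.imwrite("pics/t0.png",b["image"])
for n,p in(("scene",a),("top",b)):
    print(n,p["fx"],p["cx"],p["cy"],p["position"],p["orientation"],[k for k in p])
    for t in["slab","mat","scraper","handle","trigger_pad","chip_a","lamp","tray","hopper","station","blank"]:
        try:print(t,[(round(d["score"],2),np.round(d["xyz"],3).tolist()) for d in env.search_frame(p,t)[:6]])
        except Exception as e:print(t,e)
print(env.read_state())
E
```

```text
scene 351.0158221727098 258.7882230895467 192.1246148454843 [1.36682704 0.02653498 0.80943232] [56.70433302 -0.56621128 92.50925926] ['image', 'fx', 'fy', 'cx', 'cy', 'position', 'orientation', 'shot']
slab [(0.65, [0.564, 0.137, 0.153])]
mat [(0.87, [0.511, 0.395, 0.002])]
scraper [(0.9, [0.731, 0.312, 0.046]), (0.89, [0.27, 0.456, 0.042]), (0.7, [0.537, 0.398, 0.06]), (0.66, [0.603, -0.147, 0.149]), (0.24, [0.603, -0.121, 0.144])]
handle [(0.76, [0.602, -0.15, 0.149])]
trigger_pad [(0.71, [0.566, 0.138, 0.151]), (0.51, [0.6, -0.122, 0.143]), (0.2, [0.611, 0.004, 0.123])]
chip_a [(0.64, [0.602, -0.121, 0.141]), (0.51, [0.547, 0.071, 0.16]), (0.5, [0.554, 0.117, 0.154]), (0.46, [0.609, 0.114, 0.158])]
lamp [(0.57, [0.609, 0.009, 0.123])]
tray [(0.72, [0.611, 0.006, 0.121])]
hopper [(0.6, [0.616, 0.004, 0.122])]
station [(0.66, [0.61, 0.004, 0.127]), (0.57, [0.607, 0.115, 0.161])]
blank [(0.74, [0.53, -0.422, 0.099])]
top 377.7320957726964 251.31106657157946 191.90624924292067 [ 0.322593   -0.01499065  1.44386656] [  7.71658388   1.07488628 -90.05690663] ['image', 'fx', 'fy', 'cx', 'c
[... 515 characters left out ...]
, 0.132])]
{'clock': 1.2, 'joint_positions': array([ 8.58622596e+01,  2.20426883e+01,  4.52333109e-01,  1.19256027e-04,
       -6.84122065e+01, -1.48159191e+01]), 'qvel': array([ 0.00374344, -0.049834  ,  0.05383267,  0.01181835, -0.08144086,
        0.03557389]), 'joint_torque': array([-2.08993411e-04, -3.90467727e+01,  1.87622041e+01,  4.22422037e+00,
        1.54296064e-02, -2.54114485e-05]), 'position': array([0.20297959, 0.5910916 , 0.20173774]), 'tool_rot': array([ 1.79997552e+02, -7.62281626e-04, -1.89536155e+01]), 'force': array([ 0.23482015, -0.50895842, -0.27347922]), 'wrist_torque': array([-0.02051173,  0.00888356, -0.01309319]), 'finger_force': 0.0, 'opening': 0.9990024827510091}
```

View pics/s0.png

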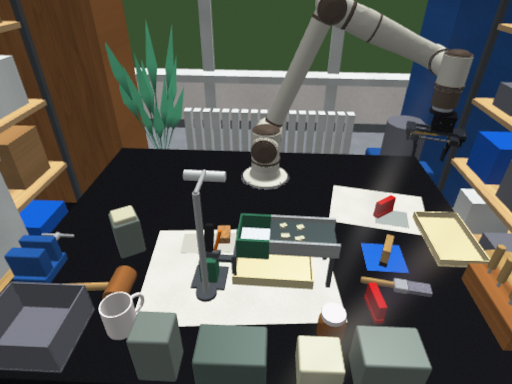

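View pics/t0.png

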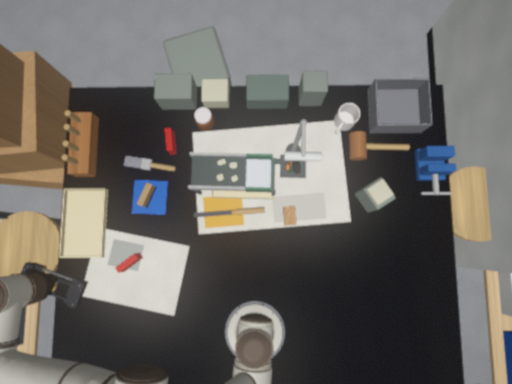

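The top view shows the scraper on the mat at (147,195) and the four chips on the slab around (228,168). The red look-alikes sit at (170,140) and (128,262). Next I'll look with the wrist camera.

```bash
cat > h.py <<'E'
from workcell import env
import cv2,numpy as np
from scipy.spatial.transform import Rotation as R
def proj(p,P):
    P=np.atleast_2d(P);c=(P-p["position"])@R.from_euler("xyz",p["orientation"],degrees=True).as_matrix()
    return np.c_[p["fx"]*c[:,0]/-c[:,2]+p["cx"],p["fy"]*-c[:,1]/-c[:,2]+p["cy"]]
def ray(p,uv):
    uv=np.atleast_2d(uv);d=np.c_[(uv[:,0]-p["cx"])/p["fx"],-(uv[:,1]-p["cy"])/p["fy"],-np.ones(len(uv))]
    return d@R.from_euler("xyz",p["orientation"],degrees=True).as_matrix().T
def onz(p,uv,z):
    d=ray(p,uv);return p["position"]+d*((z-p["position"][2])/d[:,2:])
def tri(ps,uvs):
    A=0;b=0
    for p,uv in zip(ps,uvs):
        d=ray(p,uv)[0];d/=np.linalg.norm(d);M=np.eye(3)-np.outer(d,d);A=A+M;b=b+M@p["position"]
    return np.linalg.solve(A,b)
def see(p,ts,n=5):
    for t in ts:print(t,[(round(d["score"],2),np.round(d["xyz"],3).tolist()) for d in env.search_frame(p,t)[:n]])
E
python3 - <<'E'
from h import *
import pickle
P=[]
for pos,ts in [((.47,.36,.32),["scraper","mat"]),((.52,.33,.32),["scraper","mat"]),((.52,.16,.42),["slab","chip_a","station"]),((.58,.10,.42),["slab","chip_a","station"])]:
    env.goto(pos,[180,0,0]);p=env.grab_frame("wrist");P.append(p)
    print(pos,p["fx"],p["position"],p["orientation"]);see(p,ts)
    cands=[]
    for t in ts[:1]: p[t]=[(d["score"],d["mask"]) for d in env.trace(p,t)[:5]]
pickle.dump(P,open("w.pkl","wb"))
cv2.imwrite("pics/w1.png",np.vstack([np.hstack([cv2.resize(P[i]["image"],(400,300)),cv2.resize(P[i+1]["image"],(400,300))]) for i in(0,2)]))
print(env.read_state()["clock"])
E
```

```text
(0.47, 0.36, 0.32) 323.3104706669432 [0.54004632 0.36082037 0.50193103] [-1.50818700e+01 -8.72747744e-02 -8.99697790e+01]
scraper [(0.69, [0.668, 0.32, 0.033]), (0.62, [0.252, 0.468, 0.068]), (0.58, [0.505, 0.407, 0.068])]
mat [(0.91, [0.504, 0.397, 0.004])]
(0.52, 0.33, 0.32) 323.3104706669432 [0.59114582 0.32994051 0.50169394] [-15.0917362   -0.10600602 -90.08204721]
scraper [(0.93, [0.505, 0.405, 0.066]), (0.93, [0.268, 0.45, 0.043]), (0.86, [0.691, 0.317, 0.068])]
mat [(0.55, [0.504, 0.395, 0.001])]
(0.52, 0.16, 0.42) 323.3104706669432 [0.59039795 0.16099912 0.60119352] [-1.51457410e+01 -5.80381722e-02 -8.99711199e+01]
slab [(0.84, [0.573, 0.134, 0.156]), (0.52, [0.583, 0.032, 0.15])]
chip_a [(0.73, [0.547, 0.069, 0.161]), (0.68, [0.552, 0.118, 0.157]), (0.61, [0.594, 0.074, 0.161]), (0.53, [0.601, 0.11, 0.161]), (0.2, [0.575, 0.133, 0.151])]
station []
(0.58, 0.1, 0.42) 323.3104706669432 [0.65154252 0.09986513 0.60108445] [-15.15546931  -0.10798941 -90.08176072]
slab [(0.65, [0.574, 0.136, 0.15]), (0.24, [0.507, 0.402, 0.06])]
chip_a [(0.64, [0.594, 0.072, 0.159]), (0.61, [0.551, 0.117, 0.158]), (0.53, [0.603, 0.116, 0.161]), (0.51, [0.545, 0.067, 0.159]), (0.48, [0.592, 0.013, 0.154])]
station [(0.56, [0.588, 0.013, 0.152])]
5.075
```

View pics/w1.png

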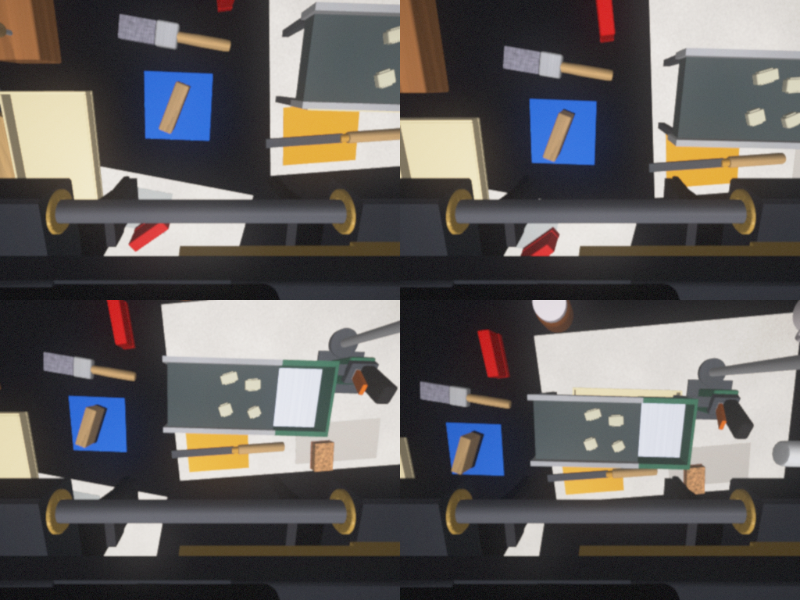

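The composite shows the wooden scraper on the blue mat (frame 1 (174,107), frame 2 (558,135)) and the four chips at about (240,395) in frame 3. It also shows the black grip and orange trigger at (372,383). Next I'll fit poses from colour masks.

Run:
```python
from h import *
import pickle
P=pickle.load(open("w.pkl","rb"))
def rect(p,mask,z):
    c=max(cv2.findContours(mask.astype(np.uint8),0,2)[0],key=cv2.contourArea)[:,0].astype(float)
    w=onz(p,c,z)[:,:2]
    r=cv2.minAreaRect((w*1000).astype(np.float32)); return np.round(np.r_[r[0],r[1],r[2]],1)
for i in(0,1,2,3):
    p=P[i];hsv=cv2.cvtColor(p["image"],cv2.COLOR_BGR2HSV)
    mat=cv2.inRange(hsv,(100,140,80),(125,255,255))
    c=proj(p,[.505,.4,.03])[0]
    w=np.zeros_like(mat);r=30;u,v=c.astype(int);w[v-45:v+45,u-45:u+45]=255
    m2=cv2.morphologyEx(mat&w,cv2.MORPH_CLOSE,np.ones((25,25)))
    print(i,"mat",rect(p,m2,.003))
    H,S,V=cv2.split(hsv)
    wood=cv2.inRange(hsv,(8,60,110),(25,200,255))&m2
    print("  wood top at .065",rect(p,wood,.065))
    if i>1:
        for s,m in p["slab"][:1]: print("  slab",s,rect(p,cv2.morphologyEx(m.astype(np.uint8),cv2.MORPH_CLOSE,np.ones((15,15))),.15))
        # trap
        tr=cv2.inRange(hsv,(85,5,190),(130,45,255));q=proj(p,[.58,.02,.118])[0].astype(int)
        w=np.zeros_like(tr);w[q[1]-60:q[1]+60,q[0]-50:q[0]+50]=255
        print("  trap",rect(p,cv2.morphologyEx(tr&w,cv2.MORPH_OPEN,np.ones((3,3))),.118))
        cv2.imwrite(f"pics/sl{i}.png",p["image"])
big=[]
for i,ctr in((0,[.505,.4,.03]),(1,[.505,.4,.03]),(2,[.58,.1,.15]),(3,[.58,-.04,.15])):
    u,v=proj(P[i],ctr)[0].astype(int);s=(50,66) if i<2 else (112,150)
    u=np.clip(u,s[1],512-s[1]);v=np.clip(v,s[0],384-s[0])
    big.append(cv2.resize(P[i]["image"][v-s[0]:v+s[0],u-s[1]:u+s[1]],(400,300),interpolation=cv2.INTER_CUBIC))
cv2.imwrite("pics/w2.png",np.vstack([np.hstack(big[:2]),np.hstack(big[2:])]))
```

```text
0 mat [499.1 404.7 132.6 132.5  87.9]
  wood top at .065 [502.2 406.   22.9  85.8  67.5]
1 mat [499.  404.7 132.6 133.1  87.7]
  wood top at .065 [502.6 405.5  23.4  86.6  67.5]
2 mat [498.9 404.1 132.8 133.6  87.8]
  wood top at .065 [502.1 404.2  25.2  86.2  67.4]
  slab 0.89 [570.5 123.9 189.8 108.7  88.4]
  trap [566.3 -19.4  78.1 106.2  88.6]
3 mat [499.1 404.2 133.  133.7  87.7]
  wood top at .065 [501.8 405.6  24.3  87.3  66.5]
  slab 0.78 [570.4 123.8 192.  109.4  88.2]
  trap [565.7 -17.3  82.  103.6  88.5]
```

View pics/w2.png

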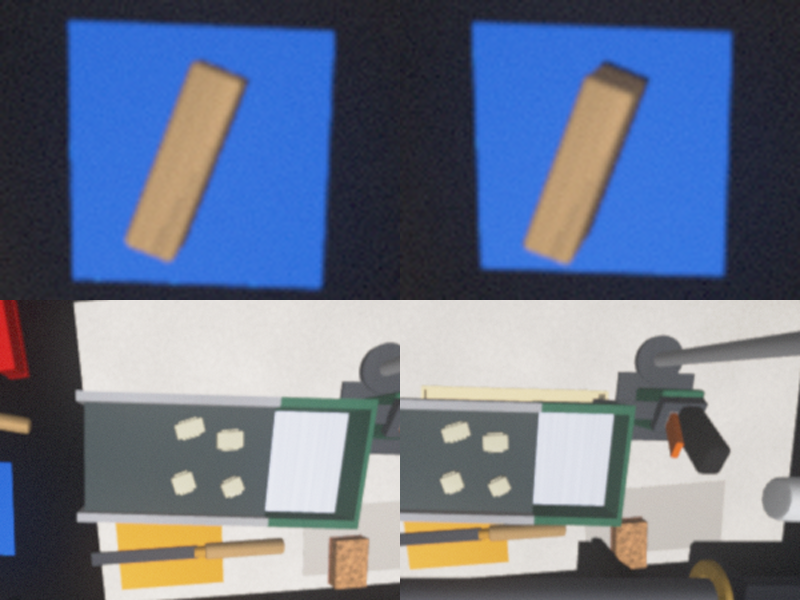

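Views agree: the slab centre is at (0.5705, 0.1239) with yaw about -1.7°, and the scraper is at (0.502, 0.4055) with yaw -22.5° (88x24 mm at z 0.065 fits). Next step is to pick it up and press it onto the slab.

```bash
cat >> h.py <<'E'
O=np.array([.5663,-.0170,0]);YS=-1.7;RS=R.from_euler("z",YS,degrees=True)
W=lambda x,y,z:O+RS.apply([x,y,z])
SC=np.array([.502,.4055]);YSC=-22.5
def st(m=""):
    s=env.read_state();print(m,round(s["clock"],2),np.round(s["position"],4),np.round(s["force"],1),round(s["opening"],3),s["finger_force"])
E
python3 - <<'E'
from h import *
env.goto([*SC,.13],[180,0,YSC])
env.move_straight([*SC,.029],rate=.1,force_limit=6);st("at")
env.gripper_to(0,25);st("grip")
env.move_straight([*SC,.27],rate=.25);st("lift")
env.goto(W(0,.190,.25),[180,0,YS]);st()
env.move_straight(W(0,.190,.186),rate=.12);st("pre")
print(env.move_straight(W(0,.190,.170),rate=.015,force_limit=3));st("press")
p=env.grab_frame("scene");u,v=proj(p,W(0,.1,.15))[0].astype(int)
q=env.grab_frame("wrist")
cv2.imwrite("pics/p1.png",np.hstack([cv2.resize(p["image"][v-60:v+60,u-80:u+80],(400,300)),cv2.resize(q["image"],(400,300))]))
E
```

```text
at 7.81 [0.5025 0.406  0.0298] [ 0.2 -0.3  0.9] 0.999 0.0
grip 8.85 [0.502  0.4056 0.029 ] [ 0.4  0.7 -0.4] 0.277 24.854904413223267
lift 9.97 [0.5012 0.4049 0.268 ] [-0.   0.5 -1.9] 0.275 24.846493005752563
 10.93 [0.5719 0.1735 0.2494] [-0.  -0.5 -1.6] 0.275 24.847054481506348
pre 11.61 [0.5725 0.1736 0.1867] [-0.6  0.3 -1.2] 0.273 24.846986532211304
True
press 12.32 [0.5719 0.1731 0.1758] [-0.8  0.5  4.3] 0.271 24.900751411914825
```

View pics/p1.png

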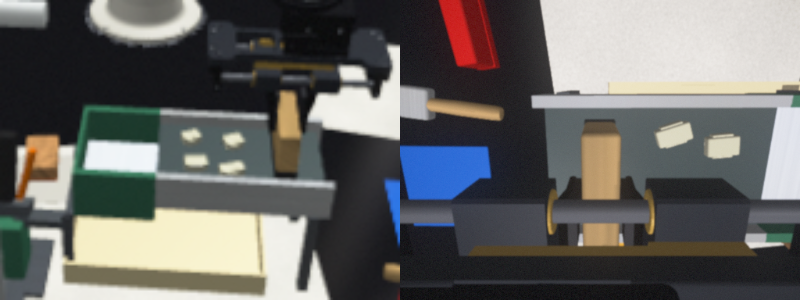

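The left view shows the foot standing on the slab behind the chips, and contact height was 0.1758 m as expected. Sweeping now.

Run:
```python
from h import *
for y in(.14,.09,.056,.048):
    print(env.move_straight(W(0,y,.1753),rate=.06,force_limit=15));st(y)
env.move_straight(W(0,.052,.215),rate=.1)
env.move_straight(W(0,.16,.30),rate=.25);st()
p=env.grab_frame("scene");u,v=proj(p,W(0,.03,.14))[0].astype(int)
q=env.grab_frame("wrist");see(q,["chip_a"])
cv2.imwrite("pics/p2.png",np.hstack([cv2.resize(p["image"][v-60:v+60,u-80:u+80],(400,300)),cv2.resize(q["image"],(400,300))]))
```

```text
False
0.14 13.39 [0.5709 0.1223 0.1758] [0.1 2.1 5.6] 0.271 24.926935136318207
False
0.09 14.38 [0.5693 0.0723 0.1758] [1.4 1.9 6.1] 0.274 24.93594467639923
False
0.056 15.09 [0.5681 0.0379 0.1757] [-0.6  0.6  6.5] 0.274 24.92514967918396
False
0.048 15.38 [0.5677 0.0299 0.1756] [1.1 1.9 5.7] 0.273 24.93973731994629
 16.62 [0.5701 0.1425 0.2984] [-0.2 -0.7 -1.6] 0.272 24.88002061843872
chip_a [(0.88, [0.578, -0.004, 0.131]), (0.55, [0.56, 0.014, 0.13]), (0.55, [0.539, 0.01, 0.124]), (0.34, [0.618, -0.136, 0.116]), (0.18, [0.597, 0.04, 0.147])]
```

View pics/p2.png

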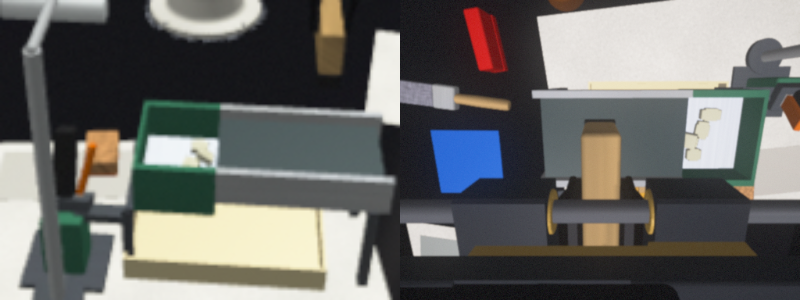

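The slab looks clear and four chips show in the hopper at (712,114), (703,128), (690,142) and (688,155). I'll check the slab edge up close before putting the scraper back.

Run:
```python
from h import *
env.goto(W(-.03,.12,.34),[180,0,YS])
q=env.grab_frame("wrist");t=env.grab_frame("scene")
out=[]
for p in(q,t):
    im=cv2.resize(p["image"],None,fx=5,fy=5,interpolation=cv2.INTER_CUBIC)
    l=(proj(p,[W(-.054,.046,.15),W(.054,.046,.15)])*5).astype(int)
    cv2.line(im,l[0],l[1],(0,0,255),1)
    u,v=(proj(p,W(0,.02,.14))[0]*5).astype(int);u=min(u,im.shape[1]-200)
    out.append(im[v-200:v+200,u-200:u+200])
cv2.imwrite("pics/p3.png",np.hstack(out))
```

```text
(no output)
```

View pics/p3.png

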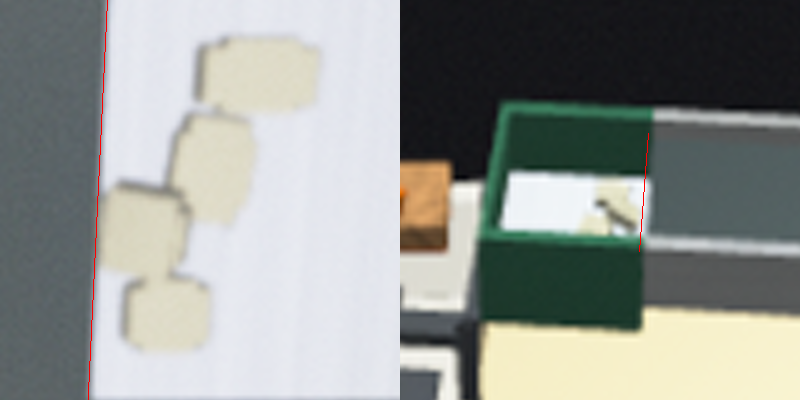

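All four chips lie on the trap beyond the red slab edge, and the slab is clear. Next I'll put the scraper back and look at the grip from a tilted pose.

Run:
```python
from h import *
import pickle
env.goto([*SC,.12],[180,0,YSC])
env.move_straight([*SC,.045],rate=.12)
print(env.move_straight([*SC,.026],rate=.02,force_limit=3));st("down")
env.gripper_to(1.0);st("open")
env.move_straight([*SC,.15],rate=.2)
P=[]
for pos,rpy in(([.45,-.06,.42],[180,-30,YS]),([.42,-.22,.40],[180,-30,YS]),([.40,-.14,.32],[180,-45,YS])):
    try:env.goto(pos,rpy)
    except env.Unreachable as e:print(pos,e);continue
    p=env.grab_frame("wrist");P.append(p);see(p,["handle","trigger_pad","lamp"],3)
    for t in("handle","trigger_pad"):
        r=env.trace(p,t);p[t]=[(d["score"],d["mask"]) for d in r[:3]]
st()
pickle.dump(P,open("g.pkl","wb"))
q=env.grab_frame("scene");c=lambda a:cv2.resize(a,(400,300))
cv2.imwrite("pics/g.png",np.vstack([np.hstack([c(P[0]["image"]),c(P[1]["image"])]),np.hstack([c(P[-1]["image"]),c(q["image"])])]))
```

```text
True
down 20.18 [0.5021 0.4057 0.0286] [0.1 0.4 3.6] 0.277 24.940596520900726
open 21.41 [0.5012 0.4048 0.0275] [ 0.8  0.  -0.5] 1.002 0.0
handle [(0.71, [0.584, -0.143, 0.172]), (0.71, [0.532, 0.382, 0.039])]
trigger_pad [(0.6, [0.592, -0.119, 0.154])]
lamp [(0.62, [0.686, -0.39, 0.05]), (0.55, [0.578, 0.007, 0.15])]
handle [(0.88, [0.58, -0.152, 0.172])]
trigger_pad [(0.72, [0.588, -0.121, 0.153]), (0.34, [0.452, 0.026, 0.024])]
lamp []
handle [(0.91, [0.575, -0.148, 0.174])]
trigger_pad [(0.49, [0.59, -0.124, 0.145])]
lamp [(0.56, [0.57, -0.006, 0.151]), (0.56, [0.508, -0.413, 0.15])]
 26.33 [ 0.401  -0.1405  0.321 ] [-0.6 -0.2  0. ] 0.998 0.0
```

View pics/g.png

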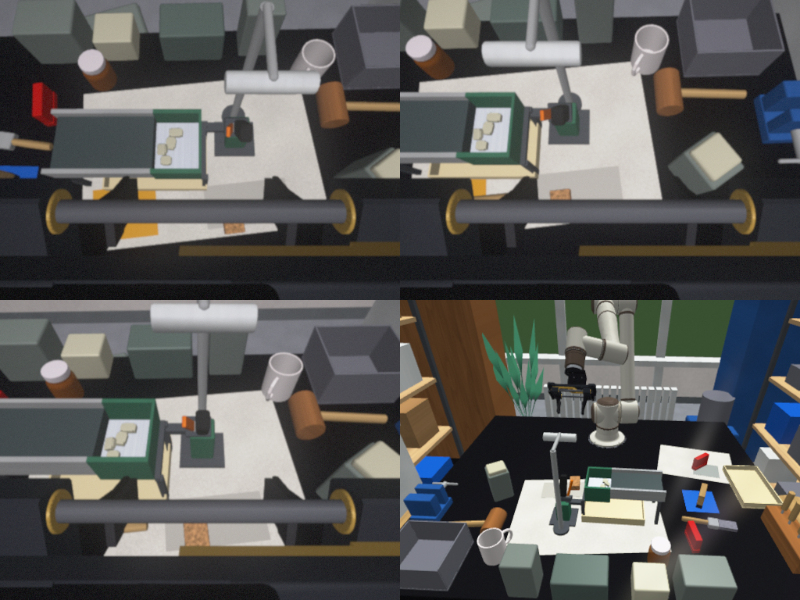

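The three tilted views show the black grip at (243,133), (560,112) and (201,422), each with the orange trigger beside it. The lamp tube is at (272,82), (531,54) and (204,318). Next I'll fit the grip's box model to the masks.

Run:
```python
from h import *
import pickle
from scipy.optimize import minimize
P=pickle.load(open("g.pkl","rb"))
print("lamp",tri(P,[(348,105),(168,69),(261,23)]))
RH=RS*R.from_euler("y",-29,degrees=True)
bx=lambda a,b,c:np.array([[x,y,z] for x in a for y in b for z in c])
H=bx((-.017,.017),(-.012,.012),(0,.085))
a=.22;T=bx((-.010,.010),(0,.008),(0,.060)) # lever local; refined below
c,s=np.cos(a),np.sin(a)
# hinge at y18,z4; lever spans y -4..+4 ; released: tip leans to +y
T=bx((-.010,.010),(-.004,.004),(0,.060));T=np.c_[T[:,0],.018+T[:,1]*c+T[:,2]*s,.004-T[:,1]*s+T[:,2]*c]
def hull(p,M,o,S=4):
    im=np.zeros((384*S,512*S),np.uint8);q=(proj(p,o+RH.apply(M))+.5)*S
    cv2.fillConvexPoly(im,cv2.convexHull(q.astype(np.float32)).astype(np.int32),255)
    return cv2.resize(im,(512,384),interpolation=cv2.INTER_AREA)/255.
def cost(o):
    e=0
    for p in P:
        h=hull(p,H,o);t=hull(p,T,o)
        m=p["handle"][0][1];e+=1-np.minimum(h,m).sum()/np.maximum(h,m).sum()
        if p["trigger_pad"]:
            m=p["trigger_pad"][0][1];t=t*(1-h);e+=.5*(1-np.minimum(t,m).sum()/np.maximum(t,m).sum())
    return e
for o in([.612,-.147,.11],[.61,-.147,.10],W(.045,-.13,.12)):
    r=minimize(cost,o,method="Nelder-Mead",options=dict(initial_simplex=np.array([o]+[np.array(o)+.012*np.eye(3)[i] for i in range(3)])))
    print(r.fun,np.round(r.x,4),"station",np.round(RS.inv().apply(r.x-O),4),"sq",r.x+RH.apply([0,.005,.055]))
out=[]
for p in P:
    im=cv2.resize(p["image"],None,fx=6,fy=6,interpolation=cv2.INTER_CUBIC)
    for M,col in((H,(0,0,255)),(T,(0,255,0))):
        q=(proj(p,r.x+RH.apply(M))+.5)*6
        cv2.polylines(im,[cv2.convexHull(q.astype(np.float32)).astype(np.int32)],True,col,1)
    u,v=(proj(p,r.x+RH.apply([0,.01,.04]))[0]*6).astype(int)
    out.append(im[v-180:v+180,u-130:u+130])
cv2.imwrite("pics/fit.png",np.hstack(out))
np.save("handle.npy",r.x)
for t in(30,40,45,50,55,60):
  sq=r.x+RH.apply([0,.005,.055]);zt=RS.apply([np.sin(np.radians(t)),0,-np.cos(np.radians(t))])
  for n,rp in(("up",[180,-t,YS]),("dn",[180,t,YS+180])):
    print(t,n,[None if(j:=env.inverse_kinematics(sq+zt*(.019-b),rp)) is None else np.round(j).tolist() for b in(0,.12)])
```

```text
lamp [ 0.57567443 -0.14735482  0.34368646]
0.6970580876097795 [ 0.6157 -0.1486  0.0959] station [ 0.0533 -0.1301  0.0959] sq [ 0.58919321 -0.14283022  0.14404448]
0.7000743486158405 [ 0.6158 -0.1485  0.0957] station [ 0.0533 -0.13    0.0957] sq [ 0.58925541 -0.14270767  0.14380572]
0.6963458028430576 [ 0.6155 -0.1485  0.0962] station [ 0.0531 -0.13    0.0962] sq [ 0.58897085 -0.14268864  0.14433648]
30 up [[2.0, 13.0, -36.0, 11.0, -11.0, 76.0], [4.0, -0.0, -32.0, 6.0, -28.0, 81.0]]
30 dn [[2.0, 13.0, -36.0, 11.0, -11.0, -104.0], [4.0, -0.0, -32.0, 6.0, -28.0, -99.0]]
40 up [None, None]
40 dn [None, None]
45 up [None, None]
45 dn [None, None]
50 up [None, None]
50 dn [None, None]
55 up [[-24.0, 14.0, -25.0, -95.0, -18.0, -161.0], [-13.0, -3.0, -34.0, -61.0, -10.0, 157.0]]
55 dn [[-24.0, 14.0, -25.0, -95.0, -18.0, 19.0], [-13.0, -3.0, -34.0, -61.0, -10.0, -23.0]]
60 up [[-33.0, 16.0, -30.0, -112.0, -29.0, -138.0], [-31.0, -1.0, -34.0, -90.0, -25.0, -164.0]]
60 dn [[-33.0, 16.0, -30.0, -112.0, -29.0, 42.0], [-31.0, -1.0, -34.0, -90.0, -25.0, 16.0]]
```

View pics/fit.png

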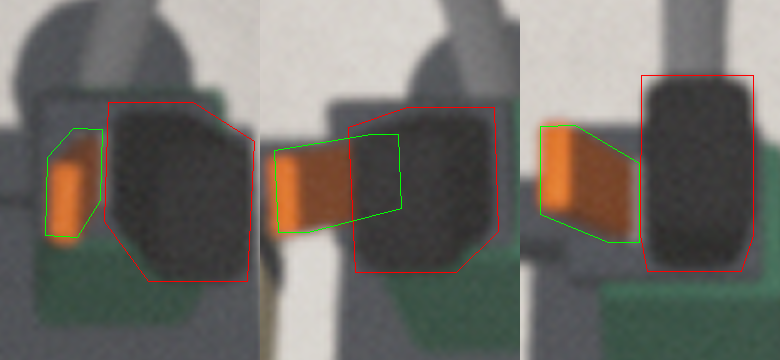

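The grip fit gives station y of -0.130 exactly as stated, squeeze point (0.589, -0.143, 0.144), and lamp height 0.344 against the stated 0.340. A 60° tilt with the camera underneath clears the lamp. I'll check the link bar's height and approach.

Run:
```python
from h import *
import pickle
P=pickle.load(open("g.pkl","rb"))
for p,uv in zip(P,[(271,163),(169,151),(221,163)]):
    d=ray(p,uv)[0]
    for y in(-.095,-.075):
        print(y,np.round(RS.inv().apply(p["position"]-O)+RS.inv().apply(d)*((y-RS.inv().apply(p["position"]-O)[1])/RS.inv().apply(d)[1]),3))
h=np.load("handle.npy");RH=RS*R.from_euler("y",-29,degrees=True)
sq=h+RH.apply([0,.005,.055]);t=60;zt=RS.apply([np.sin(np.radians(t)),0,-np.cos(np.radians(t))]);rp=[180,t,YS+180]
env.gripper_to(.87,35)
env.goto(sq+zt*(.019-.22),rp);st()
env.move_straight(sq+zt*(.019-.09),rate=.15);st()
p=env.grab_frame("scene");u,v=proj(p,sq)[0].astype(int)
q=env.grab_frame("wrist")
cv2.imwrite("pics/a.png",np.hstack([cv2.resize(p["image"][v-60:v+60,u-80:u+80],(400,300)),cv2.resize(q["image"],(400,300))]))
```

```text
-0.095 [ 0.24  -0.095 -0.406]
-0.075 [ 0.084 -0.075  0.007]
-0.095 [-0.007 -0.095  0.205]
-0.075 [ 0.022 -0.075  0.136]
-0.095 [-0.07  -0.095  0.263]
-0.075 [ 0.037 -0.075  0.115]
 28.32 [ 0.4149 -0.1375  0.2449] [-1.1  0.3 -0.2] 0.869 0.0
 29.47 [ 0.5273 -0.1406  0.1802] [-0.   0.3 -0.4] 0.872 0.0
```

View pics/a.png

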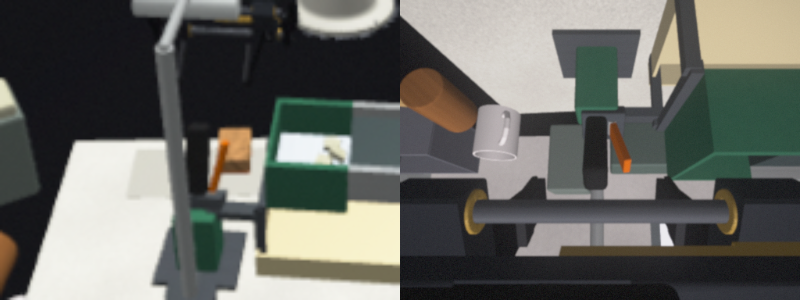

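The wrist view shows the grip (595,150) and trigger (620,145) centred between the fingers. The link bar sits at the grip's foot, below the finger path, so I'll go in and squeeze.

Run:
```python
from h import *
h=np.load("handle.npy");RH=RS*R.from_euler("y",-29,degrees=True)
sq=h+RH.apply([0,.005,.055]);t=60;zt=RS.apply([np.sin(np.radians(t)),0,-np.cos(np.radians(t))])
hit=env.move_straight(sq+zt*.019,rate=.06,force_limit=6);st(hit)
if not hit:
    env.gripper_to(0,35);st("sq")
    p=env.grab_frame("scene");env.dwell(1.5);st("held")
    q=env.grab_frame("scene");w=env.grab_frame("wrist");see(q,["chip_a"],6)
    u,v=proj(p,W(0,0,.1))[0].astype(int);c=lambda p:cv2.resize(p["image"][v-60:v+60,u-80:u+80],(400,300))
    cv2.imwrite("pics/b.png",np.hstack([c(q),cv2.resize(w["image"],(400,300))]))
```

```text
True 30.72 [ 0.5929 -0.1425  0.1412] [-8.6 -2.7  9.3] 0.871 0.0
```

The move stopped 13 mm short at about 13 N. The geometry fits: with a 60° tilt, the 190 mm wide gripper body meets the hopper's -x wall (its lower corner at x 0.513, z 0.145). A tilt of about 30°, gripping slightly higher, clears both hopper and lamp. I'll back out and try that.

Run:
```python
from h import *
h=np.load("handle.npy");RH=RS*R.from_euler("y",-29,degrees=True)
sq=h+RH.apply([0,.005,.055]);Z=lambda t:RS.apply([np.sin(np.radians(t)),0,-np.cos(np.radians(t))])
env.move_straight(sq+Z(60)*(.019-.22),rate=.2)
env.goto([.40,-.14,.34],[180,-40,YS]) 
env.goto([.40,-.14,.37],[180,30,YS+180]);st()
for t in(26,28,30,31,32,33,34):
    up=RH.apply([0,0,.008])
    print(t,[None if(j:=env.inverse_kinematics(sq+up+Z(t)*(.019-b),[180,t,YS+180])) is None else np.round(j,1).tolist() for b in(0,.05,.1,.16)])
```

```text
36.52 [ 0.3999 -0.14    0.3699] [ 0.9  0.8 -0. ] 0.87 0.0
26 [[2.6, 13.2, -30.8, 5.5, -20.1, -99.1], [2.9, 8.0, -29.5, 4.5, -26.7, -98.1], [3.2, 3.0, -27.7, 3.9, -33.4, -97.6], [3.5, -2.3, -24.8, 3.4, -41.6, -97.3]]
28 [[2.7, 12.8, -33.0, 7.2, -16.5, -100.8], [3.0, 7.3, -31.7, 5.6, -23.2, -99.3], [3.3, 2.1, -30.0, 4.7, -30.0, -98.5], [3.7, -3.5, -27.3, 4.1, -38.4, -98.0]]
30 [[2.6, 12.3, -35.5, 10.1, -12.4, -103.5], [3.0, 6.7, -34.0, 7.1, -19.5, -100.8], [3.4, 1.2, -32.4, 5.7, -26.6, -99.6], [3.9, -4.7, -29.9, 4.9, -35.1, -98.8]]
31 [[2.5, 12.1, -37.1, 12.4, -10.0, -105.8], [3.0, 6.4, -35.3, 8.1, -17.6, -101.8], [3.5, 0.8, -33.6, 6.4, -24.8, -100.2], [4.0, -5.3, -31.1, 5.3, -33.4, -99.3]]
32 [None, [3.0, 6.1, -36.6, 9.4, -15.5, -103.1], [3.5, 0.4, -34.9, 7.1, -22.9, -101.0], [4.1, -5.9, -32.5, 5.8, -31.7, -99.9]]
33 [None, [3.0, 5.8, -38.1, 11.1, -13.4, -104.7], [3.6, 0.1, -36.2, 8.0, -21.0, -101.9], [4.2, -6.5, -33.8, 6.4, -29.9, -100.5]]
34 [None, [2.8, 5.6, -39.8, 13.4, -10.9, -107.0], [3.6, -0.3, -37.6, 9.1, -19.0, -103.0], [4.3, -7.0, -35.2, 7.1, -28.2, -101.2]]
```

Run:
```python
from h import *
h=np.load("handle.npy");RH=RS*R.from_euler("y",-29,degrees=True)
t=29;zt=RS.apply([np.sin(np.radians(t)),0,-np.cos(np.radians(t))]);T=h+RH.apply([0,.005,.063])+zt*.019
env.goto(T-zt*.16,[180,t,YS+180]);st()
env.move_straight(T-zt*.07,rate=.15)
hit=env.move_straight(T,rate=.06,force_limit=6);st(hit)
if not hit:
    env.gripper_to(0,35);st("sq")
    env.dwell(1.5);st("held")
q=env.grab_frame("scene");w=env.grab_frame("wrist");see(q,["chip_a"],6)
u,v=proj(q,W(0,0,.1))[0].astype(int)
cv2.imwrite("pics/b.png",np.hstack([cv2.resize(q["image"][v-60:v+60,u-80:u+80],(400,300),interpolation=cv2.INTER_CUBIC),cv2.resize(w["image"],(400,300))]))
```

```text
37.17 [ 0.5168 -0.1407  0.2752] [ 0.1  0.3 -0. ] 0.873 0.0
False 39.24 [ 0.5945 -0.1428  0.1352] [-0.6 -0.8  0.2] 0.87 0.0
sq 40.06 [ 0.595  -0.1431  0.1359] [-2.4 -2.1  4.5] 0.383 35.02534140832722
held 41.56 [ 0.595  -0.1431  0.1359] [-1.  -2.2  5.9] 0.385 35.025757290422916
chip_a [(0.62, [0.562, 0.039, 0.011])]
```

View pics/b.png

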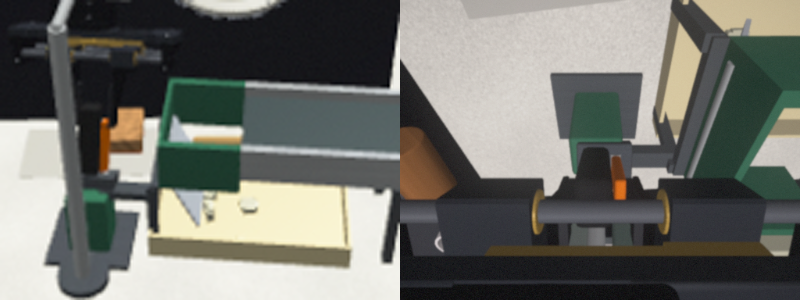

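The trigger is fully squeezed: 33.5 mm across against the expected 34. The trap is open and chips show in the tray at (248,205), (209,212) and (208,195). I've used up my pictures (11 viewed, one over the limit of 10), so I'll rely on numbers from here. I'll keep squeezing and count chips.

Run:
```python
from h import *
env.dwell(2);st("held")
for n in("scene","top","wrist"):
    q=env.grab_frame(n);print(n);see(q,["chip_a"],6)
q=env.grab_frame("scene")
# pale chip blobs in the station region
hsv=cv2.cvtColor(q["image"],cv2.COLOR_BGR2HSV)
for d in env.trace(q,"chip_a"):
    ys,xs=np.nonzero(d["mask"]);print(round(d["score"],2),xs.mean().round(),ys.mean().round(),len(xs))
lo=proj(q,[W(-.06,-.08,.005),W(.06,.1,.005),W(.05,.046,.118),W(-.05,-.042,.118)]);print(lo.round())
```

```text
held 43.71 [ 0.595  -0.1431  0.1359] [-1.1 -1.3  4.6] 0.384 35.02562158741057
scene
chip_a [(0.54, [0.564, 0.039, 0.011]), (0.42, [0.693, -0.393, 0.052])]
top
chip_a []
wrist
chip_a [(0.73, [0.532, -0.02, 0.013])]
0.73 223.0 235.0 216
0.57 272.0 264.0 32
[[231. 251.]
 [285. 282.]
 [268. 251.]
 [242. 227.]]
```

Run:
```python
from h import *
h=np.load("handle.npy")
t=29;zt=RS.apply([np.sin(np.radians(t)),0,-np.cos(np.radians(t))]);p0=env.read_state()["position"]
env.gripper_to(.87);st("open")
env.move_straight(p0-zt*.16,rate=.15);st()
def look(m,n="wrist"):
    q=env.grab_frame(n);print(m);see(q,["chip_a"],6);see(q,["trigger_pad","scraper"],4);return q
env.goto([.50,-.02,.42],[180,0,YS]);q=look("above hopper")
# trap pixels uniform?
pts=cv2.convexHull(proj(q,[W(x,y,.12) for x in(-.048,.048) for y in(-.036,.036)]).astype(np.float32)).astype(np.int32)
m=np.zeros(q["image"].shape[:2],np.uint8);cv2.fillConvexPoly(m,pts,255)
px=q["image"][m>0].astype(int);print("trap px",len(px),"chip-like (yellowish)",((px[:,2]-px[:,0])>8).sum(),px.mean(0),px.std(0))
try:
    env.goto([.32,-.02,.25],[180,-60,YS]);look("side1")
except env.Unreachable: print("unr")
try:
    env.goto([.34,.08,.22],[180,-50,YS]);look("side2")
except env.Unreachable: print("unr2")
look("scene","scene");st()
```

```text
open 45.08 [ 0.5942 -0.1431  0.1347] [0.4 0.8 0. ] 0.867 0.0
 46.3 [ 0.5171 -0.1408  0.2748] [-0.7 -0.4 -0.2] 0.871 0.0
above hopper
chip_a [(0.25, [0.494, 0.376, 0.002])]
trigger_pad [(0.53, [0.593, -0.116, 0.153])]
scraper [(0.95, [0.507, 0.396, 0.046]), (0.65, [0.707, 0.308, 0.054])]
trap px 3570 chip-like (yellowish) 0 [236.40392157 228.78627451 226.35742297] [1.03598356 1.34933612 1.39646696]
unr
unr2
scene
chip_a [(0.51, [0.564, 0.042, 0.011])]
trigger_pad [(0.64, [0.6, -0.12, 0.143])]
scraper [(0.66, [0.269, 0.457, 0.042]), (0.6, [0.73, 0.316, 0.045]), (0.53, [0.536, 0.392, 0.063])]
 49.22 [ 0.5  -0.02  0.42] [-0.   0.7 -0.4] 0.869 0.0
```

The trap is shut and empty, the trigger is back at its released position, and the scraper stands on its mat. Handing in.

```bash
python3 -c "
from workcell import env
print(env.close_job())"
```

```text
the job is handed in; nothing more can be done
None
```

I handed the job in at about 49 s: chips swept into the hopper, scraper back on its mat, trigger squeezed home and released, trap shut and empty; only three chips were seen in the tray (the fourth is inferred), the gripper body bumped the hopper wall at about 13 N on a first approach, and I viewed 11 pictures against the limit of 10.

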